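Reload the ratchet thread rail

ROBOT

A 7-joint arm with a two-finger parallel gripper is mounted at the origin on a cart in front of the work surface, level with it; the furniture and walls round the work are solid. World frame = base frame: x ahead of the robot, y to its left, z up, the work surface at z = 0. Lengths are in m, angles in rad, forces in N, time in s.
With the tool pointing down it reaches from about 0.35 to 0.9 m from the base axis. Payload 8.1 kg.
Tool frame: the origin (TCP) lies at the very end of the fingers, on their centre line; the grasp point (between the pads) lies arm.hold_point_z behind it (arm.hold_point_z is the distance from the TCP to the grasp point, in m); z points along the fingers, y is the line along which they close (so a half turn about z gives the same grasp; the last joint's range is limited). The gripper opens to 92 mm and grips with 3 to 60 N. Pads are 19 mm wide; open, the fingers measure 130 mm over their backs; the gripper's body (75 mm by 190 mm) begins 47 mm behind the grasp point.
Start: joints at [1.198, 0.434, 0.025, 1.573, -0.012, 1.134, -0.075], TCP at [0.167, -0.602, 0.227] pointing down, gripper open.
Joint ranges: [-2.62, 2.62], [-0.44, 2.09], [-1.27, 1.32], [0.08, 2.57], [-1.32, 4.46], [0.12, 2], [-2.74, 2.74]. Speed limits (rad/s): [2.22, 2.22, 3.01, 3.01, 3.14, 3.14, 3.14].

INTERFACE

Orientations are given as a rotation vector (axis times angle).
In Python, from cell import arm, vision, job, cut_out gives the robot as it stands. The module is installed in compiled form; this text tells all that it offers.
- The arm moves only by the tool play_rows, never from a script. Its argument "increments" is text: rows parted by semicolons, each of 5 numbers parted by spaces: the shift along the tool's x, y, z in cm, then the turn about the tool's z in degrees, then the opening, from -1 (shut) to 1 (fully open), so that 0 is half open. A call has 1 to 5 rows; each row shifts and turns the commanded pose from where the row before left it, along the tool's axes as they then stand; what a row does not reach is not made up. A row lasts 1/12 s, in which the tool goes at most 41.7 mm and 7.16 degrees, less where a joint would pass 70% of its speed; a pose out of reach is approached as far as the arm can. A call is refused whole if a number of a shift passes 4.17 or a number of a turn 7.16, either way. A call with a gripper value outside its range is refused whole. The fingers move at their own pace and stop on an object; "grip_force" is the grip in N (left out, the last holds). Time passes only in rows, so rows that do not move let the fingers close. It gives the time, the measured TCP pose, the force, the opening and the grip force at its end, in the units of the state.
- arm.observe(): the state, without advancing time (a new reading comes with each control period).
- vision.get_image(name): name is "scene" or "top"; returns a dict with "frame" (400x640x3 uint8, red, green, blue), "z_map" (400x640 float32, m along the optical axis (not along the pixel's ray), 0 where there is no reading), "mtx" (3x3 intrinsics, pixels), "cam_to_world" (4x4, takes a point from camera to world coordinates). Camera axes: x right, y up, looking along -z (the intrinsics and any distortion apply to the point x, -y, -z); pixel columns grow to the right and rows downward; lengths in m; the calibration is good to about 2 mm. A picture is of the moment at which its call begins.
- job.sign_off(): hands the job in; it is judged then, once.
Trained networks look in a picture, given as the dict that the camera call returned (one of the last four; its "shot" number tells which), for a name from the list of things; names that differ only in an ending like _2 or _b are one class to them, and where a whole thing is asked for, a point or a joint stands for the part that bears it (a point fixed in the world has none). Each returns a list of dicts, best first, with "confidence" (0 to 1); they miss things now and then, are a little off and sometimes report something else, mostly with a low value. They report only what shows in the picture. A call takes as long as a camera call.
- cut_out(query, picture): "mask" (400x640 bool, what is visible of it) and "point" ([row, column] in pixels, amid what is visible of it).
The state is a dict: "clock": time; "joints": joint angles; "dq": joint speeds; "joint_efforts": joint torques, N m; "position": TCP position; "ee_rot": TCP orientation; "force": force on the tool from outside, world axes, zero at the start; "ft_torque": the same for the moment, N m; "width": opening from 0.0 (shut) to 1.0 (fully open); "gripper_force": force on a finger pad.
Only numpy, scipy, OpenCV 4.12 (cv2) and the standard library are available. Lean on these libraries where they do the work, as an engineer would, in place of code of your own. Each camera call takes 0.05 s, during which the arm holds its last target. There are 200 camera calls.

TASK

Reload the thread rail: flip the red-knobbed pawl out of the ratchet teeth, draw the blue keeper all the way back from the end stop, take the empty white carrier off the rail and stand it upright on the cork mat. Hang every spool carrier that stands at the right on the rail by its hook and slide it towards the end stop until it is wholly past the red band. Then flip the pawl back into the teeth and push the keeper up until the carriers stand packed together between it and the end stop with no gaps, leaving the tape measure, the thread cone and the jar standing beyond the pattern card alone.

Things in the scene. Friction and masses are not known exactly. Their poses are not given: they have to be found in the camera images.
- thread_rail: Fixed rack, 121 x 290 mm, 178 high. Origin: on the work surface under the rail; y along the rail towards the end stop (the end nearest the robot), x to the robot's left, z up. Rail: round steel rod 12 mm thick at x 0, z 160, between grey plates 62 mm wide, 178 high: end stop (inner face y +150) and the other (inner face y -112). Ratchet strip parallel at x +70, tooth tops z 153, pitch 12 mm.
- stop_face (a point): Where the rail's axis meets the end stop's inner face; axes as thread_rail.
- red_band (a point): Centre of the 6 mm wide red band on the rail, 150 mm from the end stop; three carriers packed take 132 mm. Axes as thread_rail.
- keeper (a joint): Blue keeper sliding on the rail: clear distance (m) from end stop to its pusher face; 0.195 = fully back; starts 0.05-0.07. 2-4 N moves it; it stays where left. With the pawl in the teeth it moves only towards the stop and locks when pulled back (up to 12 mm play). Pusher plate 62 mm wide, z 40..165 above the rack's origin; keeper 60 mm long.
- keeper_tab (a point): Grip point of the keeper's upright black tab (20 mm in x, 24 mm in y, top 15 mm above this point, tab base 31 mm below the top), 30 mm behind the pusher face; grip from above across x. Axes as thread_rail.
- pawl (a joint): Ratchet pawl on the keeper, a weighted toggle hinged about the rack's x: 0 to 0.25 rad = in the teeth (knob leans 40 deg from vertical away from the end stop), 1.40 = fully released (knob leans 40 deg towards the end stop). Upright at 0.70; falls by its weight to the nearer side and stays. Starts in the teeth. About 0.5 N sideways on the knob flips it.
- pawl_knob (a point): Centre of the pawl's red ball knob, 18 mm across, on a 7 mm stalk, 40 mm from the pivot.
- pawl_pivot (a point): The pawl's hinge axis, on the keeper 35 mm behind its pusher face, 70 mm left of the rail's axis (rack's +x) and 168 mm above the rack's origin.
- carrier_red: Red hanging carrier, white spool (top z 50). Origin: centre of underside, z up; 0.25 kg. Base x -33..39, y -22..22 mm. C-shaped: stem on -x side bends to a hook 44 mm wide (y): slot x -12..12, inner top z 142, +x lip ends z 120. The rail enters from +x, at z 80..110, under the lip and over the spool, then lower. Grip tab 20 (x) x 24 (y), z 150..195: grip across x at z 177. Hung: origin z 24.
- carrier_yellow: Yellow hanging carrier with a navy thread spool (top z 53) fixed on it; same shape, sizes and origin as carrier_red; may be absent. Packed, carriers sit 44 mm apart.
- carrier_green: Green hanging carrier with a green thread spool (top z 68) fixed on it; same shape, sizes and origin as carrier_red; may be absent. Packed, carriers sit 44 mm apart.
- carrier_white: White empty carrier (bare 8 mm pin, top z 50, in place of a spool), same shape, sizes and origin as carrier_red; starts hung on the rail between the end stop and the keeper, its centre 23 to 26 mm from the stop. 0.22 kg. Unhook it the reverse way: lift 40 mm, then out along its -x.
- cork_mat: Cork mat, 90 x 90 x 4 mm, fixed on the work surface right of the rack. Origin: centre of its underside; its top is 4 mm up.
- tape_reel: Bystander: teal tape measure, 52 x 84 x 18 mm, beyond the pattern card; origin: centre of its underside.
- thread_cone: Bystander: cream thread cone, 54 mm across, 90 mm high, beyond the pattern card; origin: centre of its underside.
- eyelet_jar: Bystander: small jar with black lid, 41 mm across, 54 mm high, beyond the pattern card; origin: centre of its underside.

How it is judged:
By the outcome, as a careful person would: the job done as asked, in the order asked, and still so for the second after the job is handed in, with the robot touching nothing.
Of carrier_red, carrier_yellow, carrier_green only 2 to 3 are there at a start; the rules pass over those that are not, and their reading is None.
At some moment in a run one of carrier_red, carrier_yellow, carrier_green may be knocked a few centimetres aside while the robot is not near it.
It also fails if it takes over 210 s, if anything falls off the work surface, if the arm or the gripper's body presses on something with over 40 N, if the wrist force passes 120 N, or if a joint passes its speed limit or range.

## Working session

There is one attempt and no reset: what is moved stays moved. The work goes in short steps, Python scripts to look and compute and a tool call to move; the robot and the scene stay as the last step left them, time stands still between calls to the robot, and variables do not carry over. Pictures are saved under pics/ and viewed, at most 14 in all, crops included, and the job is handed in when it is done.

Besides the shell and the picture viewer there is one more tool, called after "Call:" by a JSON object that holds its "api" and its "payload". play_rows: Moves the arm, as the interface text tells. Its arguments: {"type":"object","properties":{"increments":{"type":"string"},"grip_force":{"type":"number"}},"required":["increments"]}

```bash
mkdir -p pics
cat > h.py <<'E'
import numpy as np, cv2
from cell import arm, vision, job, cut_out
from scipy.spatial.transform import Rotation as R
def snap(cam,fn=None):
    im=vision.get_image(cam)
    if fn: cv2.imwrite('pics/'+fn,im['frame'][:,:,::-1])
    return im
def world(im):
    K=im['mtx'];z=im['z_map'].astype(float);v,u=np.mgrid[0:400,0:640]
    P=np.stack([(u-K[0,2])/K[0,0]*z,-(v-K[1,2])/K[1,1]*z,-z,np.ones_like(z)],-1)
    W=(P@im['cam_to_world'].T)[...,:3]; W[z==0]=np.nan
    return W
def find(q,im,W):
    r=cut_out(q,im)
    if not r: return None
    r=r[0]; p=W[r['mask']]; p=p[~np.isnan(p[:,0])]
    return r['confidence'],r['point'],p
E
cat > a.py <<'E'
from h import *
s=arm.observe();print({k:np.round(v,3) for k,v in s.items()});print(getattr(arm,'hold_point_z',None))
for c in('scene','top'):
    im=snap(c,c+'0.png');W=world(im);print(c,np.round(im['cam_to_world'],3).tolist(),im['mtx'].tolist())
    for q in ['thread_rail','keeper','keeper_tab','pawl_knob','carrier_red','carrier_yellow','carrier_green','carrier_white','cork_mat','tape_reel','thread_cone','eyelet_jar']:
        f=find(q,im,W)
        if f and len(f[2]): print(q,round(f[0],2),f[1],len(f[2]),np.round(np.percentile(f[2],[2,50,98],axis=0),3).tolist())
        else: print(q,None)
E
python3 a.py
```

```text
{'clock': np.float64(0.0), 'joints': array([ 1.198,  0.435,  0.025,  1.574, -0.012,  1.134, -0.075]), 'dq': array([0.   , 0.001, 0.   , 0.001, 0.001, 0.   , 0.002]), 'joint_efforts': array([-1.0000e-03, -6.6786e+01,  9.8400e-01, -3.1447e+01, -6.1000e-02,
        4.3000e-02,  0.0000e+00]), 'position': array([ 0.166, -0.602,  0.226]), 'ee_rot': array([-3.111e+00, -4.220e-01,  1.000e-03]), 'force': array([ 0.435, -0.437,  0.17 ]), 'ft_torque': array([-0.011,  0.017,  0.025]), 'gripper_force': np.float64(0.0), 'width': np.float64(0.996)}
0.0188
scene [[-0.501, 0.67, -0.548, 0.075], [-0.865, -0.396, 0.308, 0.198], [-0.011, 0.629, 0.778, 0.843], [0.0, 0.0, 0.0, 1.0]] [[425.5662770805255, 0.0, 317.5183985578961], [0.0, 425.5662770805255, 195.89025817846183], [0.0, 0.0, 1.0]]
thread_rail 0.66 [243.7, 229.6] 7351 [[0.438, 0.082, 0.002], [0.534, 0.134, 0.13], [0.724, 0.192, 0.212]]
keeper 0.62 [238.2, 226.7] 1463 [[0.52, 0.089, 0.069], [0.542, 0.132, 0.175], [0.576, 0.185, 0.222]]
keeper_tab 0.8 [239.7, 229.6] 1591 [[0.52, 0.085, 0.001], [0.542, 0.131, 0.175], [0.605, 0.185, 0.222]]
pawl_knob 
[... 1484 characters left out ...]
, -0.113, 0.149], [0.508, -0.081, 0.197]]
carrier_yellow 0.94 [228.7, 365.9] 484 [[0.44, -0.262, 0.001], [0.465, -0.22, 0.147], [0.489, -0.193, 0.197]]
carrier_green None
carrier_white 0.9 [230.4, 243.3] 439 [[0.458, 0.08, 0.029], [0.479, 0.1, 0.173], [0.499, 0.131, 0.222]]
cork_mat 0.64 [239.1, 287.1] 911 [[0.398, -0.051, -0.002], [0.444, -0.008, 0.004], [0.488, 0.035, 0.01]]
tape_reel 0.67 [164.9, 323.2] 280 [[0.637, -0.127, 0.005], [0.662, -0.106, 0.016], [0.704, -0.081, 0.022]]
thread_cone 0.5 [147.2, 285.4] 230 [[0.682, -0.024, 0.013], [0.698, -0.005, 0.059], [0.718, 0.021, 0.093]]
eyelet_jar 0.75 [139.8, 301.9] 187 [[0.697, -0.067, 0.002], [0.715, -0.048, 0.054], [0.738, -0.031, 0.06]]
```

Run:
```python
import cv2
a=cv2.imread('pics/scene0.png')[120:360,130:490];b=cv2.imread('pics/top0.png')[100:300,190:430]
cv2.imwrite('pics/v1.png',cv2.vconcat([cv2.resize(a,(720,300*720//450*1)) if 0 else cv2.resize(a,(450,300)),cv2.resize(b,(450,300))]))
```

```text
(no output)
```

View pics/v1.png

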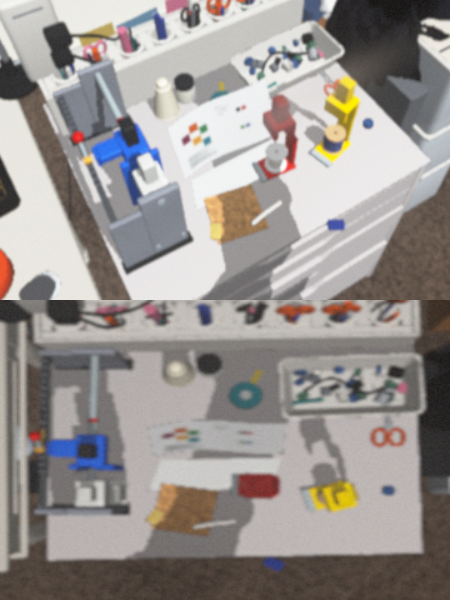

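The scene picture shows the rack with the keeper at left, the white carrier hung nearest the robot, and red and yellow carriers at right, both with their spools on the left. There is no green one. Next I measure axes and yaws.

```bash
cat > b.py <<'E'
from h import *
ims=[snap('scene'),snap('top')];Ws=[world(i) for i in ims]
for k,W in enumerate(Ws):
    P=W.reshape(-1,3);P=P[~np.isnan(P[:,0])]
    # rod: z .155-.17, behind keeper
    m=(abs(P[:,1]-.115)<.035)&(P[:,0]>.60)&(P[:,0]<.69)&(P[:,2]>.150)&(P[:,2]<.172)
    q=P[m]; 
    if len(q)>10:
        f=np.polyfit(q[:,0],q[:,1],1); print('rod',k,len(q),'yaw deg',np.degrees(np.arctan(f[0])),'y@.55',np.polyval(f,.55),'y@.645',np.median(q[:,1]),np.percentile(q[:,2],[50,95]))
    m=(abs(P[:,1]-.183)<.03)&(P[:,0]>.45)&(P[:,0]<.72)&(P[:,2]>.140)&(P[:,2]<.160)
    q=P[m]
    if len(q)>10:
        f=np.polyfit(q[:,0],q[:,1],1);print('strip',k,len(q),np.degrees(np.arctan(f[0])),np.polyval(f,.55))
    m=(P[:,1]>.07)&(P[:,1]<.17)&(P[:,0]>.40)&(P[:,0]<.78)&(abs(P[:,2]-.178)<.005)
    q=P[m]
    for lo,hi in((.42,.47),(.69,.78)):
        g=q[(q[:,0]>lo)&(q[:,0]<hi)]
        if len(g)>5: print('plate',k,len(g),np.round(cv2.minAreaRect(g[:,:2].astype(np.float32)*1000),1) if 0 else cv2.minAreaRect(g[:,:2].astype(np.float32)*1000), g[:,0].min(),g[:,0].max())
    for n in('carrier_red','carrier_yellow','carrier_white','keeper'):
        f=find(n,ims[k],W)
        if not f: continue
        p=f[2]
        for lo,hi in((.188,.23),(.14,.16),(.165,.18),(.0,.02)):
            g=p[(p[:,2]>lo)&(p[:,2]<hi)]
            if len(g)>8:
                r=cv2.minAreaRect(g[:,:2].astype(np.float32)*1000);print(n,k,lo,len(g),np.round(g.mean(0),3),[np.round(x,1) for x in r], 'zmax',round(g[:,2].max(),3))
    hsv=cv2.cvtColor(ims[k]['frame'],cv2.COLOR_RGB2HSV)
    red=((hsv[...,0]<8)|(hsv[...,0]>172))&(hsv[...,1]>150)&(hsv[...,2]>70)
    for nm,b in(('knob',(W[...,1]>.16)&(W[...,1]<.21)&(W[...,2]>.15)&(W[...,0]>.5)&(W[...,0]<.65)),('band',(abs(W[...,1]-.115)<.03)&(W[...,2]>.14)&(W[...,0]>.52))):
        g=W[red&b]; 
        if len(g): print(nm,k,len(g),np.round(g.mean(0),3),np.round(g.min(0),3),np.round(g.max(0),3))
E
python3 b.py
```

```text
rod 0 187 yaw deg -2.272733459932869 y@.55 0.11366904019197706 y@.645 0.11013951652374182 [0.16412231 0.16665322]
strip 0 524 -1.1763674241927715 0.18074706329338705
plate 0 317 ((455.7679748535156, 115.5836181640625), (27.02509307861328, 61.14030075073242), 0.0776483491063118) 0.44223107798154976 0.4692773736828388
plate 0 146 ((735.5642700195312, 121.23873138427734), (88.50469207763672, 46.163780212402344), 46.330535888671875) 0.7142971031439264 0.7783070740445128
carrier_red 0 0.188 112 [ 0.487 -0.114  0.193] [array([ 487.7, -115.1]), array([20.2, 24.4]), np.float64(81.7)] zmax 0.197
carrier_red 0 0.14 259 [ 0.482 -0.109  0.149] [array([ 488.8, -114.4]), array([38.4, 45.9]), np.float64(86.0)] zmax 0.16
carrier_red 0 0.165 60 [ 0.482 -0.111  0.172] [array([ 484.4, -109.4]), array([28.4, 14.9]), np.float64(33.5)] zmax 0.18
carrier_red 0 0.0 390 [ 0.483 -0.106  0.009] [array([ 501.2, -116.2]), array([77.8, 70.3]), np.float64(86.0)] zmax 0.02
carrier_yellow 0 0.188 105 [ 0.465 -0.227  0.193] [array([ 466.2, -229. ]), array([23.4, 21.7]), np.float64(18.2)] zmax 0.197
carrier_yellow 0 0
[... 2756 characters left out ...]
1 0.165 173 [0.479 0.109 0.174] [array([478.3, 113.3]), array([40.5, 45.9]), np.float64(88.7)] zmax 0.179
carrier_white 1 0.0 12 [0.484 0.15  0.002] [array([469.6, 140.7]), array([69.8, 31.8]), np.float64(42.4)] zmax 0.004
keeper 1 0.188 144 [0.557 0.132 0.215] [array([559.4, 144.7]), array([94.4, 25.9]), np.float64(73.1)] zmax 0.227
keeper 1 0.14 31 [0.55  0.128 0.152] [array([551.2, 133.5]), array([113.8,  62.5]), np.float64(80.7)] zmax 0.16
keeper 1 0.165 447 [0.552 0.128 0.176] [array([550.1, 134.3]), array([105.6,  59. ]), np.float64(86.9)] zmax 0.18
knob 1 27 [0.577 0.18  0.21 ] [0.569 0.174 0.203] [0.582 0.187 0.214]
band 1 2 [0.78  0.088 0.168] [0.779 0.087 0.152] [0.781 0.088 0.184]
```

Call:
{"api": "play_rows", "payload": {"increments": "0 0 -3 7 -1; 0 0 -3 7 -1; 0 0 -2 3 -1; 0 0 0 0 -1"}}

```text
clock: 2.13
position: [0.1672, -0.6044, 0.3118]
ee_rot: [3.134, -0.048, 0.004]
force: [-0.0, 0.2, 0.2]
width: 0.756
gripper_force: 0.0
```

Call:
{"api": "play_rows", "payload": {"increments": "1.7 -3.18 0 0 -1; 1.7 -3.18 0 0 -1; 1.7 -3.18 0 0 -1; 1.7 -3.18 0 0 -1; 1.7 -3.18 0 0 -1"}}

```text
clock: 2.55
position: [0.2562, -0.444, 0.3063]
ee_rot: [-3.141, 0.041, 0.0]
force: [0.0, -0.0, -0.0]
width: 0.398
gripper_force: 0.0
```

Call:
{"api": "play_rows", "payload": {"increments": "1.7 -3.18 0 0 -1; 1.7 -3.18 0 0 -1; 1.7 -3.18 0 0 -1; 1.7 -3.18 0 0 -1; 1.7 -3.18 0 0 -1"}}

```text
clock: 2.97
position: [0.3454, -0.2874, 0.3065]
ee_rot: [3.141, -0.041, -0.0]
force: [2.0, -0.4, 0.4]
width: 0.035
gripper_force: 0.0
```

Call:
{"api": "play_rows", "payload": {"increments": "1.7 -3.18 0 0 -1; 1.7 -3.18 0 0 -1; 1.7 -3.18 0 0 -1; 1.7 -3.18 0 0 -1; 1.7 -3.18 0 0 -1"}}

```text
clock: 3.38
position: [0.4347, -0.1308, 0.3066]
ee_rot: [3.141, -0.041, 0.0]
force: [0.5, -0.4, 0.5]
width: 0.004
gripper_force: 0.0
```

Call:
{"api": "play_rows", "payload": {"increments": "1.7 -3.18 0 0 -1; 1.7 -3.18 0 0 -1; 1.7 -3.18 0 0 -1; 1.7 -3.18 0 0 -1; 0 0 0 0 -1"}}

```text
clock: 3.8
position: [0.5077, 0.0003, 0.3064]
ee_rot: [-3.138, 0.028, -0.002]
force: [0.7, -0.6, -0.2]
width: 0.002
gripper_force: 0.0
```

Call:
{"api": "play_rows", "payload": {"increments": "1.98 -3.6 0 0 -1; 1.98 -3.6 0 0 -1; 1.98 -3.6 0 0 -1; 1.98 -3.6 0 0 -1; 1.98 -3.6 0 0 -1"}}

```text
clock: 4.22
position: [0.6102, 0.1714, 0.3062]
ee_rot: [3.141, -0.042, -0.0]
force: [0.7, 0.2, -0.1]
width: 0.003
gripper_force: 0.0
```

Call:
{"api": "play_rows", "payload": {"increments": "0 -0.3 2 0 -1; 0 0 2 0 -1; 0 0 0 0 -1; 0 0 0 0 -1"}}

```text
clock: 4.55
position: [0.609, 0.1723, 0.2656]
ee_rot: [3.14, -0.042, -0.004]
force: [0.9, -0.4, -0.3]
width: -0.001
gripper_force: 0.0
```

Run:
```python
from h import *
im=snap('scene','k.png');a=cv2.imread('pics/k.png')[140:330,130:380];cv2.imwrite('pics/v2.png',cv2.resize(a,(750,570)))
s=arm.observe();print(s['position'],s['ee_rot'])
```

```text
[0.6096291  0.17234975 0.26698945] [ 3.14083015e+00 -4.29580767e-02 -7.08329056e-04]
```

View pics/v2.png

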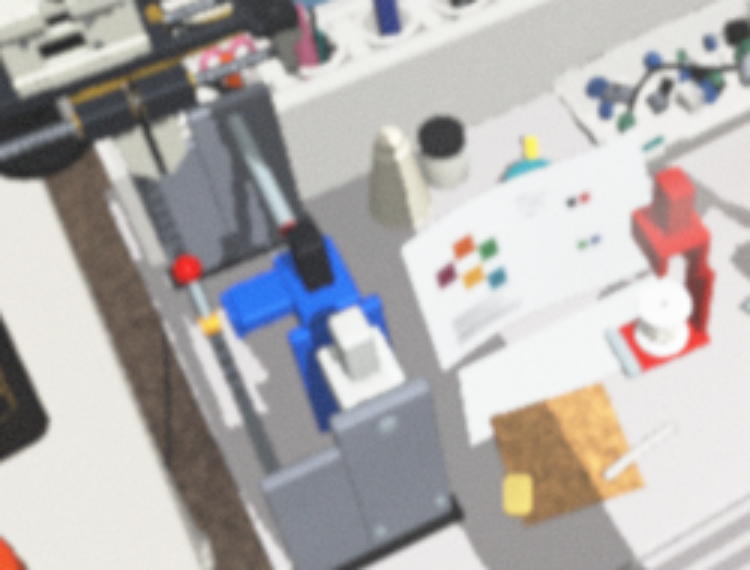

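The gripper's fingers hang just behind the red knob (picture 185,268); the keeper's black tab is at (310,255) and the white carrier's at (352,340). I lower beside the knob and push it towards the stop.

Call:
{"api": "play_rows", "payload": {"increments": "0 -0.8 1.5 0 -1; 0 0 2 0 -1; 0 0 2 0 -1; 0 0 1.5 0 -1; 0 0 0 0 -1"}}

```text
clock: 5.02
position: [0.609, 0.1796, 0.1952]
ee_rot: [3.14, -0.044, -0.004]
force: [-1.4, -1.1, -0.3]
width: 0.003
gripper_force: 0.0
```

Call:
{"api": "play_rows", "payload": {"increments": "-0.8 0 0 0 -1; -0.8 0 0 0 -1; -0.8 0 0 0 -1; -0.8 0 0 0 -1; -0.8 0 0 0 -1"}}

```text
clock: 5.43
position: [0.5691, 0.1824, 0.1978]
ee_rot: [-3.141, 0.042, -0.002]
force: [-1.4, -0.4, 0.4]
width: 0.005
gripper_force: 0.0
```

Call:
{"api": "play_rows", "payload": {"increments": "-0.8 0 0 0 -1; -0.5 0 0 0 -1; 0 0 0 0 -1; 1 0 0 0 -1; 1 0 0 0 -1"}}

```text
clock: 5.85
position: [0.5779, 0.1819, 0.197]
ee_rot: [3.141, -0.042, 0.001]
force: [0.1, -0.1, 0.1]
width: 0.005
gripper_force: 0.0
```

Call:
{"api": "play_rows", "payload": {"increments": "0 0 -3 0 -1; 0 0 -4 0 -1; 0 0 -3 0 -1; 0 0 0 0 -1"}}

```text
clock: 6.18
position: [0.5809, 0.1833, 0.3034]
ee_rot: [-3.137, 0.044, -0.015]
force: [0.8, 0.6, 1.5]
width: 0.006
gripper_force: 0.0
```

```bash
cat > c.py <<'E'
from h import *
import sys
fn=sys.argv[1]
for c in('scene','top'):
    im=snap(c,c+fn);W=world(im);hsv=cv2.cvtColor(im['frame'],cv2.COLOR_RGB2HSV)
    red=((hsv[...,0]<8)|(hsv[...,0]>172))&(hsv[...,1]>150)&(hsv[...,2]>70)
    g=W[red&(W[...,1]>.16)&(W[...,1]<.21)&(W[...,2]>.15)&(W[...,0]>.5)&(W[...,0]<.75)]
    if len(g): print(c,'knob',len(g),np.round(g.mean(0),3))
    v=im['frame'].max(-1)
    g=W[(v<70)&(abs(W[...,1]-.112)<.018)&(W[...,2]>.2)&(W[...,2]<.228)&(W[...,0]>.5)&(W[...,0]<.75)]
    if len(g): print(c,'tab',len(g),np.round(np.median(g,0),3),np.round(np.percentile(g,[5,95],axis=0),3).tolist())
    for n in sys.argv[2:]:
        f=find(n,im,W)
        if f:
            g=f[2]; print(c,n,round(f[0],2),f[1])
            for lo,hi in ((.185,.23),(.14,.16),(.165,.18)):
                q=g[(g[:,2]>lo)&(g[:,2]<hi)]
                if len(q)>8: print('   ',lo,[np.round(x,1) for x in cv2.minAreaRect(q[:,:2].astype(np.float32)*1000)],np.round(q[:,2].max(),3))
E
python3 c.py k2.png
```

```text
scene knob 57 [0.528 0.183 0.203]
scene tab 132 [0.542 0.114 0.22 ] [[0.538, 0.107, 0.202], [0.556, 0.121, 0.222]]
top knob 34 [0.53  0.181 0.205]
top tab 54 [0.55  0.107 0.223] [[0.543, 0.102, 0.211], [0.558, 0.115, 0.225]]
```

The knob now leans towards the stop, so the pawl is released. Next I grip the keeper tab.

Call:
{"api": "play_rows", "payload": {"increments": "-1 2.4 0 0 0; -1 2.4 0 0 0; -1 2.4 0 0 0; 0 0 0 0 0; 0 0 0 0 0"}}

```text
clock: 6.7
position: [0.545, 0.1087, 0.2955]
ee_rot: [3.14, -0.047, -0.003]
force: [-0.3, 0.2, 0.1]
width: 0.313
gripper_force: 0.0
```

Call:
{"api": "play_rows", "payload": {"increments": "0 0 2 0 0; 0 0 2 0 0; 0 0 2 0 0; 0 0 2 0 0; 0 0 0 0 0"}}

```text
clock: 7.12
position: [0.5431, 0.1109, 0.2122]
ee_rot: [3.14, -0.041, -0.011]
force: [-0.8, -0.5, -1.2]
width: 0.502
gripper_force: 0.0
```

Call:
{"api": "play_rows", "payload": {"increments": "0 0 1.5 0 0; 0 0 1 0 0; 0 0 0 0 0"}}

```text
clock: 7.37
position: [0.5442, 0.111, 0.19]
ee_rot: [3.141, -0.041, -0.005]
force: [-0.1, -0.4, -0.1]
width: 0.501
gripper_force: 0.0
```

Call:
{"api": "play_rows", "payload": {"increments": "0.4 0 -0.6 0 -1; 0 0 0 0 -1; 0 0 0 0 -1; 0 0 0 0 -1; 0 0 0 0 -1", "grip_force": 20}}

```text
clock: 7.78
position: [0.5495, 0.113, 0.1986]
ee_rot: [-3.138, 0.04, -0.003]
force: [0.6, 5.1, 1.8]
width: 0.216
gripper_force: 20.0
```

Call:
{"api": "play_rows", "payload": {"increments": "1 0 0 0 -1; 1.5 0 0 0 -1; 2 0 0 0 -1; 2 0 0 0 -1; 1.5 0 0 0 -1"}}

```text
clock: 8.2
position: [0.6299, 0.1107, 0.1987]
ee_rot: [-3.139, 0.04, -0.001]
force: [-3.5, 4.7, 5.2]
width: 0.216
gripper_force: 20.0
```

Call:
{"api": "play_rows", "payload": {"increments": "1.5 0 0 0 -1; 1 0 0 0 -1; 0.5 0 0 0 -1; 0 0 0 0 -1"}}

```text
clock: 8.53
position: [0.6603, 0.1098, 0.1987]
ee_rot: [-3.138, 0.041, -0.004]
force: [2.8, 4.6, 2.6]
width: 0.219
gripper_force: 20.0
```

Call:
{"api": "play_rows", "payload": {"increments": "0.6 0 0 0 -1; 0.5 0 0 0 -1; 0.4 0 0 0 -1; 0 0 0 0 -1; 0 0 0 0 -1"}}

```text
clock: 8.95
position: [0.6746, 0.1094, 0.1987]
ee_rot: [-3.139, 0.04, -0.003]
force: [1.0, 5.4, 1.7]
width: 0.218
gripper_force: 20.0
```

Call:
{"api": "play_rows", "payload": {"increments": "0.4 0 0 0 -1; 0.3 0 0 0 -1; 0 0 0 0 -1; 0 0 0 0 -1"}}

```text
clock: 9.28
position: [0.6793, 0.1093, 0.1987]
ee_rot: [-3.139, 0.039, 0.003]
force: [-6.8, 4.2, 6.9]
width: 0.216
gripper_force: 20.0
```

Call:
{"api": "play_rows", "payload": {"increments": "0.4 0 0 0 -1; 0 0 0 0 -1; 0 0 0 0 -1"}}

```text
clock: 9.53
position: [0.6808, 0.1093, 0.1982]
ee_rot: [-3.14, 0.038, 0.011]
force: [-16.4, 3.2, 11.2]
width: 0.218
gripper_force: 20.0
```

Call:
{"api": "play_rows", "payload": {"increments": "-0.6 0 0 0 0; 0 0 0 0 0; 0 0 0 0 0"}}

```text
clock: 9.78
position: [0.679, 0.1066, 0.1979]
ee_rot: [3.141, -0.043, 0.001]
force: [0.3, -0.5, 0.6]
width: 0.386
gripper_force: 0.0
```

Call:
{"api": "play_rows", "payload": {"increments": "0 0 -3 0 0; 0 0 -4 0 0; 0 0 -3 0 0; 0 0 0 0 0"}}

```text
clock: 10.12
position: [0.6819, 0.1077, 0.3053]
ee_rot: [-3.139, 0.044, -0.017]
force: [-0.5, 0.3, 1.3]
width: 0.498
gripper_force: 0.0
```

```bash
python3 c.py k3.png carrier_white cork_mat
```

```text
scene knob 58 [0.657 0.179 0.208]
scene tab 113 [0.671 0.111 0.218] [[0.667, 0.102, 0.202], [0.685, 0.118, 0.222]]
scene carrier_white 0.59 [257.6, 248.5]
    0.185 [array([478.9, 114.3]), array([20. , 25.5]), np.float64(88.1)] 0.221
    0.165 [array([478.7, 114.4]), array([39.1, 42.4]), np.float64(87.6)] 0.179
scene cork_mat 0.86 [291.0, 315.8]
top cork_mat 0.75 [237.1, 292.2]
```

Call:
{"api": "play_rows", "payload": {"increments": "-4.1 0 0 0 0; -4.1 0 0 0 0; -4.1 0 0 0 0; -4.1 0 0 0 0; -4 0 0 0 0"}}

```text
clock: 10.83
position: [0.4725, 0.1123, 0.2964]
ee_rot: [3.141, -0.043, -0.003]
force: [0.5, 0.1, 0.8]
width: 0.5
gripper_force: 0.0
```

Call:
{"api": "play_rows", "payload": {"increments": "0 0 1 0 0; 0 0 1 0 0; 0 0 0 0 0; 0 0 0 0 0"}}

```text
clock: 11.17
position: [0.4755, 0.1122, 0.2767]
ee_rot: [3.141, -0.044, -0.003]
force: [1.1, -0.1, -0.1]
width: 0.498
gripper_force: 0.0
```

Call:
{"api": "play_rows", "payload": {"increments": "0.3 -0.15 2 0 0; 0 0 3 0 0; 0 0 2.5 0 0; 0 0 1.5 0 0; 0 0 0 0 0"}}

```text
clock: 11.58
position: [0.4772, 0.1134, 0.1843]
ee_rot: [3.14, -0.043, -0.009]
force: [-0.3, 0.0, -0.5]
width: 0.498
gripper_force: 0.0
```

Call:
{"api": "play_rows", "payload": {"increments": "0 0 0 0 -1; 0 0 0 0 -1; 0 0 0 0 -1; 0 0 0 0 -1; 0 0 0 0 -1", "grip_force": 25}}

```text
clock: 12.0
position: [0.4787, 0.1145, 0.1887]
ee_rot: [-3.141, 0.043, -0.003]
force: [-0.1, -1.2, 3.1]
width: 0.216
gripper_force: 25.0
```

Call:
{"api": "play_rows", "payload": {"increments": "0 0 -1 0 -1; 0 0 -1.5 0 -1; 0 0 -1.5 0 -1; 0 0 -0.2 0 -1; 0 0 0 0 -1"}}

```text
clock: 12.42
position: [0.4786, 0.1143, 0.2309]
ee_rot: [-3.141, 0.043, -0.004]
force: [0.5, -0.5, -3.1]
width: 0.216
gripper_force: 25.0
```

Call:
{"api": "play_rows", "payload": {"increments": "0 1 0 0 -1; 0 1.5 0 0 -1; 0 2 0 0 -1; 0 2.5 0 0 -1; 0 2 0 0 -1"}}

```text
clock: 12.83
position: [0.4746, 0.0216, 0.2286]
ee_rot: [3.14, -0.043, -0.003]
force: [0.3, -0.2, -2.0]
width: 0.217
gripper_force: 25.0
```

Call:
{"api": "play_rows", "payload": {"increments": "-1 1.5 0 0 -1; -1 1.2 0 0 -1; -1.1 1 0 0 -1; 0 0 0 0 -1; 0 0 0 0 -1"}}

```text
clock: 13.25
position: [0.4426, -0.0132, 0.229]
ee_rot: [3.141, -0.045, -0.002]
force: [-0.6, 0.0, -1.7]
width: 0.218
gripper_force: 25.0
```

Run:
```python
from h import *
im=snap('scene','w.png');a=cv2.imread('pics/w.png')[140:330,180:430];cv2.imwrite('pics/v3.png',cv2.resize(a,(600,456)))
W=world(im);f=find('cork_mat',im,W);p=f[2];p=p[(p[:,2]>.001)&(p[:,2]<.01)];print(np.percentile(p,[1,99],axis=0).round(3))
s=arm.observe();print(s['position'],s['ee_rot'])
```

```text
[[ 0.394 -0.047  0.001]
 [ 0.489  0.039  0.007]]
[ 0.44371505 -0.01191324  0.22940492] [-3.14114078e+00  4.23226062e-02  3.35652152e-04]
```

View pics/v3.png

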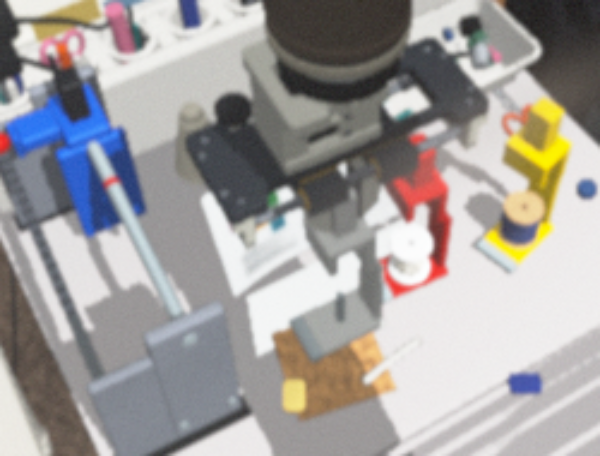

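The white carrier hangs free above the mat. A yellow block sits at the mat's near left corner (293,395) and a white stick lies across its right edge (395,360). I locate both before setting down.

Run:
```python
from h import *
for c in('scene','top'):
    im=snap(c);W=world(im);F=im['frame'];hsv=cv2.cvtColor(F,cv2.COLOR_RGB2HSV)
    box=(W[...,0]>.37)&(W[...,0]<.52)&(W[...,1]>-.15)&(W[...,1]<.06)&(W[...,2]<.03)
    wh=box&(hsv[...,1]<40)&(hsv[...,2]>200)
    ye=box&(hsv[...,0]>18)&(hsv[...,0]<32)&(hsv[...,1]>90)&(hsv[...,2]>190)
    for n,m in(('white',wh),('yel',ye)):
        k,l,st,ce=cv2.connectedComponentsWithStats(m.astype(np.uint8))
        for i in range(1,k):
            if st[i,4]>12:
                p=W[l==i];print(c,n,st[i,4],np.round(np.percentile(p,[2,50,98],axis=0),3).tolist())
    co=box&(hsv[...,0]>5)&(hsv[...,0]<20)&(hsv[...,1]>70)
    p=W[co];print('cork',len(p),cv2.minAreaRect(p[:,:2].astype(np.float32)*1000),np.percentile(p,[1,99],axis=0).round(3).tolist())
```

```text
scene white 22 [[0.504, -0.113, -0.001], [0.516, -0.106, 0.002], [0.519, -0.097, 0.012]]
scene white 118 [[0.469, -0.133, 0.006], [0.477, -0.111, 0.012], [0.494, -0.097, 0.029]]
scene white 466 [[0.482, -0.07, -0.002], [0.508, 0.001, 0.002], [0.52, 0.045, 0.005]]
scene white 1983 [[0.371, -0.148, -0.004], [0.411, -0.093, -0.0], [0.467, -0.028, 0.008]]
scene yel 128 [[0.415, 0.029, 0.002], [0.429, 0.041, 0.006], [0.443, 0.052, 0.009]]
cork 959 ((440.3682556152344, -4.096393585205078), (88.48277282714844, 86.15694427490234), 77.58314514160156) [[0.394, -0.046, 0.0], [0.487, 0.041, 0.007]]
top white 431 [[0.485, -0.132, -0.004], [0.508, -0.037, 0.002], [0.52, 0.039, 0.009]]
cork 34 ((479.57537841796875, -16.562976837158203), (86.86077880859375, 29.54340171813965), 62.574005126953125) [[0.453, -0.054, -0.001], [0.491, 0.027, 0.009]]
```

Run:
```python
from h import *
im=snap('scene');W=world(im)
for u,v in((366,380),(380,371),(395,360),(418,343),(283,382),(303,382),(285,408),(303,408),(275,330),(300,418),(395,390)):
    c=int(180+u/2.4);r=int(140+v/2.4);print(u,v,W[r,c].round(3),im['frame'][r,c])
a=im['frame'][250:330,280:380,::-1];cv2.imwrite('pics/v4.png',cv2.resize(a,(700,560),interpolation=cv2.INTER_CUBIC))
```

```text
366 380 [ 0.409 -0.02   0.008] [229 227 223]
380 371 [ 0.41  -0.036  0.007] [238 236 231]
395 360 [ 0.413 -0.052  0.005] [236 233 232]
418 343 [ 0.418 -0.081  0.005] [236 235 231]
283 382 [0.448 0.044 0.   ] [166 158 144]
303 382 [0.435 0.028 0.007] [218 188 112]
285 408 [0.424 0.054 0.002] [196 174 132]
303 408 [0.414 0.04  0.005] [205 174 104]
275 330 [0.495 0.025 0.005] [234 234 233]
300 418 [0.409 0.046 0.003] [151 125 102]
395 390 [ 0.391 -0.039  0.001] [226 205 182]
```

View pics/v4.png

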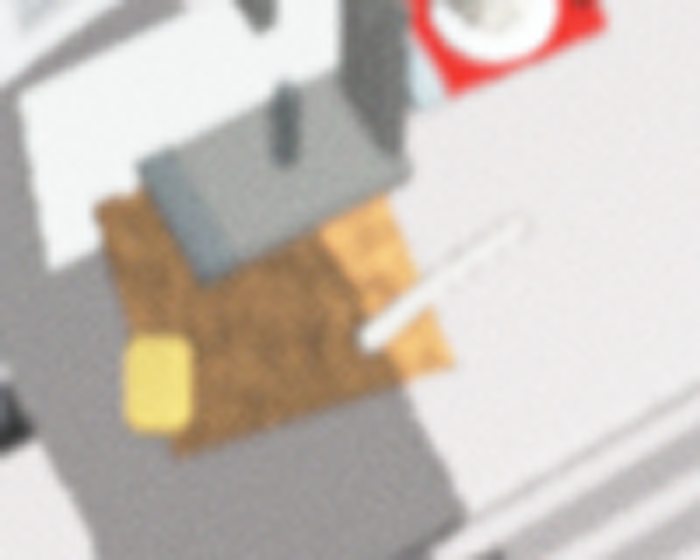

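The picture confirms it: the stick's end and the block sit on the mat's near half. I set the carrier down on the far half, clear of both.

Call:
{"api": "play_rows", "payload": {"increments": "1.2 0.2 0 0 -1; 0 0 1.5 0 -1; 0 0 1.5 0 -1; 0 0 1.5 0 -1; 0 0 0.8 0 -1"}}

```text
clock: 13.92
position: [0.4557, -0.0142, 0.1752]
ee_rot: [-3.141, 0.042, 0.002]
force: [-0.2, -0.2, -1.9]
width: 0.221
gripper_force: 25.0
```

Call:
{"api": "play_rows", "payload": {"increments": "0 0 0.3 0 -1; 0 0 0.2 0 -1; 0 0 0.2 0 -1; 0 0 0 0 -1; 0 0 0 0 -1"}}

```text
clock: 14.33
position: [0.456, -0.0143, 0.1702]
ee_rot: [3.141, -0.042, 0.001]
force: [-0.3, -0.6, -2.2]
width: 0.214
gripper_force: 25.0
```

Call:
{"api": "play_rows", "payload": {"increments": "0 0 0.15 0 -1; 0 0 0.1 0 -1; 0 0 0 0 -1; 0 0 0 0 -1"}}

```text
clock: 14.67
position: [0.4567, -0.0142, 0.1687]
ee_rot: [3.141, -0.043, 0.004]
force: [-2.2, -1.8, 12.6]
width: 0.217
gripper_force: 25.0
```

Call:
{"api": "play_rows", "payload": {"increments": "0 0 -0.2 0 0; 0 0 0 0 0; 0 0 0 0 0; 0 0 0 0 0"}}

```text
clock: 15.0
position: [0.4556, -0.0143, 0.1692]
ee_rot: [3.141, -0.042, 0.0]
force: [0.1, 0.4, -0.3]
width: 0.456
gripper_force: 0.0
```

Call:
{"api": "play_rows", "payload": {"increments": "0 0 -1.5 0 0; 0 0 -3 0 0; 0 0 -4 0 0; 0 0 -3 0 0; 0 0 0 0 0"}}

```text
clock: 15.42
position: [0.4584, -0.0138, 0.2899]
ee_rot: [-3.141, 0.042, -0.014]
force: [1.3, -0.7, 0.5]
width: 0.497
gripper_force: 0.0
```

```bash
python3 c.py k4.png carrier_white carrier_red carrier_yellow
```

```text
scene knob 58 [0.656 0.179 0.202]
scene tab 109 [0.67  0.111 0.218] [[0.667, 0.103, 0.201], [0.685, 0.118, 0.223]]
scene carrier_white 0.78 [264.0, 318.5]
    0.185 [array([455.1, -14. ]), array([18.8, 23.3]), np.float64(84.9)] 0.201
    0.14 [array([455.4, -14.6]), array([40.6, 44.4]), np.float64(88.5)] 0.16
    0.165 [array([451.9,  -8.8]), array([27. , 12.4]), np.float64(36.0)] 0.18
scene carrier_red 0.9 [234.8, 353.5]
    0.185 [array([ 487.5, -115.2]), array([19.6, 22. ]), np.float64(85.4)] 0.198
    0.14 [array([ 487.9, -115. ]), array([39.6, 44.3]), np.float64(85.7)] 0.16
    0.165 [array([ 484.2, -109.9]), array([27.5, 13.4]), np.float64(36.6)] 0.179
scene carrier_yellow 0.78 [216.3, 403.1]
    0.185 [array([ 466.5, -228. ]), array([24.4, 21.5]), np.float64(13.4)] 0.197
    0.14 [array([ 466.1, -226.5]), array([44.4, 39.4]), np.float64(15.9)] 0.16
    0.165 [array([ 461.2, -223.5]), array([27.7, 14.7]), np.float64(51.5)] 0.18
top knob 31 [0.659 0.178 0.206]
top tab 72 [0.677 0.105 0.222] [[0.667, 0.098, 0.212], [0.688, 0.113, 0.226]]
top carrier_red 0.69 [223.4, 328.0]
    0.185 [array([ 487.5, -117. ]), array([17.7, 20.1]), np.float64(89.0)] 0.201
    0.14 [array([ 488.2, -117.2]), array([39. , 42.7]), np.float64(85.5)] 0.156
top carrier_yellow 0.79 [227.1, 366.0]
    0.185 [array([ 465.7, -229. ]), array([24. , 18.8]), np.float64(15.9)] 0.2
    0.14 [array([ 466. , -229.1]), array([43.9, 39.8]), np.float64(15.8)] 0.157
```

Call:
{"api": "play_rows", "payload": {"increments": "1.1 3.37 0 0 0; 1.1 3.37 0 0 0; 1.1 3.36 0 0 0; 0 0 0 3 0; 0 0 0 0 0"}}

```text
clock: 16.23
position: [0.4856, -0.1183, 0.2832]
ee_rot: [-3.139, 0.135, 0.003]
force: [0.2, 0.5, -0.0]
width: 0.502
gripper_force: 0.0
```

Call:
{"api": "play_rows", "payload": {"increments": "0 0 2 0 0; 0 0 2 0 0; 0 0 0 0 0; 0 0 0 0 0"}}

```text
clock: 16.57
position: [0.485, -0.115, 0.2436]
ee_rot: [-3.139, 0.121, 0.004]
force: [0.7, 0.1, 0.2]
width: 0.499
gripper_force: 0.0
```

Call:
{"api": "play_rows", "payload": {"increments": "0.2 0 2 0 0; 0 0 2.5 0 0; 0 0 2.3 0 0; 0 0 1 0 0; 0 0 0 0 0"}}

```text
clock: 16.98
position: [0.4869, -0.1158, 0.1652]
ee_rot: [-3.139, 0.123, 0.004]
force: [0.0, 0.2, 0.1]
width: 0.499
gripper_force: 0.0
```

Call:
{"api": "play_rows", "payload": {"increments": "0 0 0 0 -1; 0 0 0 0 -1; 0 0 0 0 -1; 0 0 0 0 -1; 0 0 0 0 -1"}}

```text
clock: 17.4
position: [0.4884, -0.1161, 0.1671]
ee_rot: [-3.139, 0.124, -0.003]
force: [1.1, 1.4, 3.2]
width: 0.218
gripper_force: 25.0
```

Call:
{"api": "play_rows", "payload": {"increments": "0 0 -1 0 -1; 0 0 -2 0 -1; 0 0 -2 -3 -1; 0 0 -2 0 -1; 0 0 0 0 -1"}}

```text
clock: 17.82
position: [0.4896, -0.1165, 0.2403]
ee_rot: [3.14, -0.042, 0.009]
force: [1.0, -0.4, -2.6]
width: 0.216
gripper_force: 25.0
```

Call:
{"api": "play_rows", "payload": {"increments": "2 0 0.3 0 -1; 2 0 0.3 0 -1; 1.8 -1 0.2 0 -1; 0 -3 0 0 -1; 0 -3 0 0 -1"}}

```text
clock: 18.23
position: [0.5478, -0.0485, 0.227]
ee_rot: [3.141, -0.048, -0.003]
force: [0.3, 1.7, -3.3]
width: 0.217
gripper_force: 25.0
```

Call:
{"api": "play_rows", "payload": {"increments": "0 -3 0 0 -1; 0 -2 0 0 -1; 0 -1 0 0 -1; 0 0 0 0 -1; 0 0 0 0 -1"}}

```text
clock: 18.65
position: [0.5491, 0.0111, 0.2278]
ee_rot: [3.14, -0.042, -0.001]
force: [-0.4, -1.0, -3.2]
width: 0.215
gripper_force: 25.0
```

```bash
python3 c.py k5.png carrier_red
```

```text
scene knob 58 [0.656 0.179 0.202]
scene tab 127 [0.669 0.11  0.219] [[0.667, 0.102, 0.203], [0.684, 0.117, 0.222]]
scene carrier_red 0.83 [224.6, 283.2]
    0.185 [array([547.7,  10.4]), array([40.1, 42.9]), np.float64(88.2)] 0.229
    0.14 [array([516.3, -10.2]), array([19.9, 77.4]), np.float64(84.8)] 0.16
    0.165 [array([540. ,  -2.1]), array([27.4,  5.8]), np.float64(10.7)] 0.18
top knob 31 [0.66  0.178 0.205]
top tab 74 [0.676 0.105 0.221] [[0.667, 0.098, 0.211], [0.688, 0.113, 0.225]]
top carrier_red 0.37 [148.3, 286.3]
```

Call:
{"api": "play_rows", "payload": {"increments": "0 -1.5 -0.4 0 -1; 0 -1.5 0 0 -1; 0 -1 0 0 -1; 0 -1 0 0 -1; 0 0 0 0 -1"}}

```text
clock: 19.27
position: [0.5505, 0.064, 0.2322]
ee_rot: [-3.14, 0.039, 0.0]
force: [0.1, 1.7, -3.2]
width: 0.213
gripper_force: 25.0
```

Call:
{"api": "play_rows", "payload": {"increments": "0 -1 0 0 -1; 0 -1 0 0 -1; 0 -1 0 0 -1; 0 -1 0 0 -1; 0 -1.15 0 0 -1"}}

```text
clock: 19.68
position: [0.552, 0.1144, 0.2322]
ee_rot: [3.141, -0.043, -0.0]
force: [0.5, -0.4, -2.7]
width: 0.218
gripper_force: 25.0
```

Call:
{"api": "play_rows", "payload": {"increments": "0 0 0 0 -1; 0 0 0 0 -1"}}

```text
clock: 19.85
position: [0.5519, 0.1146, 0.2322]
ee_rot: [-3.141, 0.039, 0.0]
force: [-0.6, -0.2, -2.9]
width: 0.217
gripper_force: 25.0
```

Call:
{"api": "play_rows", "payload": {"increments": "0 0.15 1 0 -1; 0 0 1 0 -1; 0 0 1 0 -1; 0 0 0.7 0 -1; 0 0 0 0 -1"}}

```text
clock: 20.27
position: [0.5507, 0.1111, 0.1927]
ee_rot: [3.14, -0.043, -0.006]
force: [0.1, -0.3, -4.0]
width: 0.214
gripper_force: 25.0
```

Call:
{"api": "play_rows", "payload": {"increments": "0 0 0.3 0 -1; 0 0 0.2 0 -1; 0 0 0 0 -1; 0 0 0 0 -1"}}

```text
clock: 20.6
position: [0.5522, 0.1119, 0.191]
ee_rot: [3.141, -0.043, 0.001]
force: [-2.9, -0.8, 3.4]
width: 0.214
gripper_force: 25.0
```

Call:
{"api": "play_rows", "payload": {"increments": "-1 0 -0.05 0 -1; -1.5 0 0 0 -1; -1.5 0 0 0 -1; -1.5 0 0 0 -1; -1 0 0 0 -1"}}

```text
clock: 21.02
position: [0.4858, 0.1142, 0.1911]
ee_rot: [-3.141, 0.041, -0.002]
force: [0.6, -0.6, -2.3]
width: 0.213
gripper_force: 25.0
```

Call:
{"api": "play_rows", "payload": {"increments": "-0.6 0 0 0 -1; 0 0 0 0 -1; 0 0 0 0 0; 0 0 0 0 0; 0 0 0 0 0"}}

```text
clock: 21.43
position: [0.4817, 0.1139, 0.1907]
ee_rot: [-3.141, 0.043, -0.001]
force: [-0.1, 0.5, -0.6]
width: 0.384
gripper_force: 0.0
```

Call:
{"api": "play_rows", "payload": {"increments": "0 0 -1.5 0 0; 0 0 -3 0 0; 0 0 -4 0 0; 0 0 -2 0 0; 0 0 0 0 0"}}

```text
clock: 21.85
position: [0.4837, 0.115, 0.3005]
ee_rot: [-3.139, 0.043, -0.012]
force: [0.6, 1.2, -0.6]
width: 0.499
gripper_force: 0.0
```

```bash
python3 c.py k6.png carrier_red carrier_yellow
python3 - <<'E'
import cv2
a=cv2.imread('pics/scenek6.png')[140:330,130:430];cv2.imwrite('pics/v5.png',cv2.resize(a,(750,475)))
E
```

```text
scene knob 4 [0.502 0.176 0.654]
scene carrier_red 0.63 [258.1, 246.7]
    0.185 [array([479.6, 113. ]), array([20.3, 25.5]), np.float64(89.3)] 0.221
    0.165 [array([477.7, 113.3]), array([40. , 47.6]), np.float64(88.0)] 0.18
scene carrier_yellow 0.74 [217.1, 401.5]
    0.185 [array([ 465.1, -227.1]), array([21.9, 18.8]), np.float64(15.7)] 0.197
    0.14 [array([ 466.3, -227.2]), array([44.4, 40.1]), np.float64(16.2)] 0.16
    0.165 [array([ 461.7, -223.2]), array([27.7, 13. ]), np.float64(46.5)] 0.18
top knob 20 [0.637 0.177 0.277]
top tab 82 [0.677 0.106 0.221] [[0.667, 0.098, 0.211], [0.688, 0.115, 0.225]]
top carrier_yellow 0.62 [226.0, 365.9]
    0.185 [array([ 466. , -228.8]), array([23.6, 19.7]), np.float64(15.8)] 0.201
    0.14 [array([ 466.1, -229.3]), array([43.9, 40.4]), np.float64(15.7)] 0.157
```

View pics/v5.png

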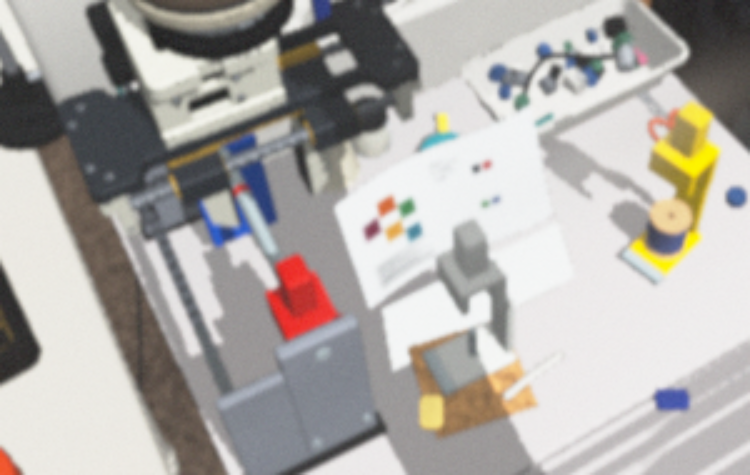

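Red hangs next to the stop (picture 300,300), white stands on the mat, and yellow is untouched. Yellow is next.

Call:
{"api": "play_rows", "payload": {"increments": "-0.1 3.8 0 0 0; -0.1 3.8 0 0 0; -0.1 3.8 0 0 0; -0.1 3.8 0 0 0; -0.1 3.8 0 0 0"}}

```text
clock: 22.57
position: [0.47, -0.0776, 0.2949]
ee_rot: [-3.141, 0.042, 0.002]
force: [1.1, -0.3, -0.6]
width: 0.496
gripper_force: 0.0
```

Call:
{"api": "play_rows", "payload": {"increments": "-0.1 3.8 0 0 0; -0.1 3.8 0 0 0; -0.1 3.8 0 0 0; -0.1 3.8 0 0 0; 0 0 0 -6 0"}}

```text
clock: 22.98
position: [0.4604, -0.2363, 0.2943]
ee_rot: [3.137, 0.104, -0.005]
force: [-0.5, -0.3, -0.3]
width: 0.498
gripper_force: 0.0
```

Call:
{"api": "play_rows", "payload": {"increments": "0 0 1 -6 0; 0 0 1 -5.3 0; 0 0 1 0 0; 0 0 0 0 0; 0 0 0 0 0"}}

```text
clock: 23.4
position: [0.4623, -0.2274, 0.2649]
ee_rot: [-3.112, -0.426, 0.003]
force: [0.6, 0.0, 0.4]
width: 0.501
gripper_force: 0.0
```

Call:
{"api": "play_rows", "payload": {"increments": "0.35 0.1 2.5 0 0; 0 0 2.5 0 0; 0 0 2.5 0 0; 0 0 2.2 0 0; 0 0 0 0 0"}}

```text
clock: 23.82
position: [0.4644, -0.2268, 0.1654]
ee_rot: [-3.109, -0.427, 0.008]
force: [-1.7, 0.5, 0.7]
width: 0.5
gripper_force: 0.0
```

Call:
{"api": "play_rows", "payload": {"increments": "0 0 0 0 -1; 0 0 0 0 -1; 0 0 0 0 -1; 0 0 0 0 -1; 0 0 0 0 -1"}}

```text
clock: 24.23
position: [0.4672, -0.2281, 0.17]
ee_rot: [3.111, 0.43, 0.003]
force: [0.4, -0.6, 3.6]
width: 0.214
gripper_force: 25.0
```

Call:
{"api": "play_rows", "payload": {"increments": "0 0 -1 0 -1; 0 0 -2 0 -1; 0 0 -2 6 -1; 0 0 -1.5 6 -1; 0 0 0 5.3 -1"}}

```text
clock: 24.65
position: [0.4679, -0.2281, 0.2376]
ee_rot: [3.14, -0.051, 0.007]
force: [0.5, -0.1, -2.9]
width: 0.216
gripper_force: 25.0
```

Call:
{"api": "play_rows", "payload": {"increments": "0 0 0 0 -1; 0 0 0 0 -1"}}

```text
clock: 24.82
position: [0.4661, -0.2275, 0.234]
ee_rot: [3.141, -0.038, -0.0]
force: [-1.2, 0.3, -3.7]
width: 0.216
gripper_force: 25.0
```

Call:
{"api": "play_rows", "payload": {"increments": "2 -1 0 0 -1; 2.5 -1.5 0 0 -1; 2.5 -2 0 0 -1; 2.3 -2.5 0 0 -1; 0 -3.5 0 0 -1"}}

```text
clock: 25.23
position: [0.5654, -0.1261, 0.2327]
ee_rot: [3.141, -0.041, 0.002]
force: [2.9, 0.9, -3.0]
width: 0.217
gripper_force: 25.0
```

Call:
{"api": "play_rows", "payload": {"increments": "0 -3.5 0 0 -1; 0 -3.5 0 0 -1; 0 -3 0 0 -1; 0 -2 0 0 -1; 0 -1 0 0 -1"}}

```text
clock: 25.65
position: [0.5649, 0.0088, 0.2332]
ee_rot: [-3.14, 0.03, 0.003]
force: [0.7, 0.8, -3.3]
width: 0.215
gripper_force: 25.0
```

Call:
{"api": "play_rows", "payload": {"increments": "0 0 0 0 -1; 0 0 0 0 -1"}}

```text
clock: 25.82
position: [0.5655, 0.0036, 0.2333]
ee_rot: [3.14, -0.04, -0.002]
force: [0.3, -0.8, -3.1]
width: 0.215
gripper_force: 25.0
```

Call:
{"api": "play_rows", "payload": {"increments": "0 -1.5 -0.2 0 -1; 0 -1.5 0 0 -1; 0 -1.5 0 0 -1; 0 -1.2 0 0 -1; 0 0 0 0 -1"}}

```text
clock: 26.23
position: [0.5673, 0.0629, 0.2356]
ee_rot: [-3.14, 0.04, 0.0]
force: [0.3, 0.9, -3.5]
width: 0.213
gripper_force: 25.0
```

Call:
{"api": "play_rows", "payload": {"increments": "0 -1.2 0 0 -1; 0 -1.2 0 0 -1; 0 -1.2 0 0 -1; 0 -1.2 0 0 -1; 0 0 0 0 -1"}}

```text
clock: 26.65
position: [0.5682, 0.1137, 0.2358]
ee_rot: [-3.139, 0.036, -0.0]
force: [0.2, 0.7, -3.3]
width: 0.218
gripper_force: 25.0
```

Call:
{"api": "play_rows", "payload": {"increments": "0 0 0 0 -1; 0 0 0 0 -1"}}

```text
clock: 26.82
position: [0.5686, 0.1092, 0.2356]
ee_rot: [3.141, -0.042, -0.0]
force: [-1.0, -0.4, -4.0]
width: 0.215
gripper_force: 25.0
```

Call:
{"api": "play_rows", "payload": {"increments": "0 -0.25 1 0 -1; 0 0 1 0 -1; 0 0 1 0 -1; 0 0 0.8 0 -1; 0 0 0 0 -1"}}

```text
clock: 27.23
position: [0.5672, 0.1114, 0.195]
ee_rot: [3.14, -0.043, -0.006]
force: [-0.5, -0.6, -3.4]
width: 0.214
gripper_force: 25.0
```

Call:
{"api": "play_rows", "payload": {"increments": "0 0 0.2 0 -1; 0 0 0.2 0 -1; 0 0 0 0 -1; 0 0 0 0 -1"}}

```text
clock: 27.57
position: [0.5689, 0.1122, 0.1941]
ee_rot: [-3.141, 0.043, -0.001]
force: [0.7, -0.8, -0.8]
width: 0.212
gripper_force: 25.0
```

Call:
{"api": "play_rows", "payload": {"increments": "-0.8 0 0 0 -1; -1.2 0 0 0 -1; -1.2 0 0 0 -1; -0.7 0 0 0 -1; 0 0 0 0 -1"}}

```text
clock: 27.98
position: [0.528, 0.1135, 0.1941]
ee_rot: [3.141, -0.041, -0.001]
force: [-1.7, -1.0, -0.2]
width: 0.217
gripper_force: 25.0
```

Call:
{"api": "play_rows", "payload": {"increments": "0 0 0.1 0 0; 0 0 0 0 0; 0 0 0 0 0; 0 0 0 0 0"}}

```text
clock: 28.32
position: [0.5302, 0.1132, 0.1927]
ee_rot: [-3.141, 0.043, -0.0]
force: [0.3, -0.3, -0.9]
width: 0.451
gripper_force: 0.0
```

Call:
{"api": "play_rows", "payload": {"increments": "0 0 -1.5 0 0; 0 0 -3 0 0; 0 0 -4 0 0; 0 0 -2 0 0; 0 0 0 0 -1"}}

```text
clock: 28.73
position: [0.5322, 0.1142, 0.3029]
ee_rot: [-3.139, 0.043, -0.012]
force: [-0.1, 0.6, 1.3]
width: 0.467
gripper_force: 0.0
```

```bash
python3 c.py k7.png carrier_red carrier_yellow carrier_white
python3 - <<'E'
import cv2
a=cv2.imread('pics/scenek7.png')[140:330,130:430];cv2.imwrite('pics/v6.png',cv2.resize(a,(750,475)))
E
```

```text
scene knob 50 [0.628 0.176 0.297]
scene tab 24 [0.669 0.107 0.219] [[0.667, 0.101, 0.214], [0.671, 0.112, 0.221]]
scene carrier_red 0.58 [259.1, 244.9]
    0.185 [array([480.2, 115.8]), array([23.2, 19.8]), np.float64(6.4)] 0.22
    0.14 [array([489.7, 115.9]), array([41.9, 41.1]), np.float64(84.1)] 0.159
    0.165 [array([478.5, 114.6]), array([49.2, 40.5]), np.float64(4.7)] 0.18
scene carrier_yellow 0.98 [242.0, 237.8]
    0.185 [array([513.1, 115.3]), array([20.6, 55. ]), np.float64(88.2)] 0.221
    0.165 [array([497.4, 117. ]), array([ 43.2, 108.2]), np.float64(81.5)] 0.179
scene carrier_white 0.95 [263.7, 316.9]
    0.185 [array([456.1, -14. ]), array([19.4, 24. ]), np.float64(87.9)] 0.201
    0.14 [array([456.5, -13.9]), array([38.8, 45. ]), np.float64(88.8)] 0.16
    0.165 [array([452.2,  -9.2]), array([26.7, 12.7]), np.float64(38.6)] 0.18
top knob 22 [0.66  0.178 0.207]
top tab 79 [0.677 0.106 0.221] [[0.667, 0.098, 0.211], [0.688, 0.114, 0.225]]
top carrier_red 0.7 [232.5, 246.7]
    0.185 [array([480.5, 108.3]), array([20.9,  9.3]), np.float64(17.2)] 0.223
    0.14 [array([477.7,  93. ]), array([30.9,  1.1]), np.float64(3.9)] 0.16
    0.165 [array([475.5, 104.5]), array([30.3, 22.8]), np.float64(1.1)] 0.18
top carrier_yellow 0.21 [165.0, 321.3]
top carrier_white 0.84 [237.1, 290.9]
    0.185 [array([455.5, -16.5]), array([17.9, 22.8]), np.float64(88.6)] 0.205
    0.14 [array([455.1, -16.6]), array([39. , 41.7]), np.float64(89.0)] 0.159
```

View pics/v6.png

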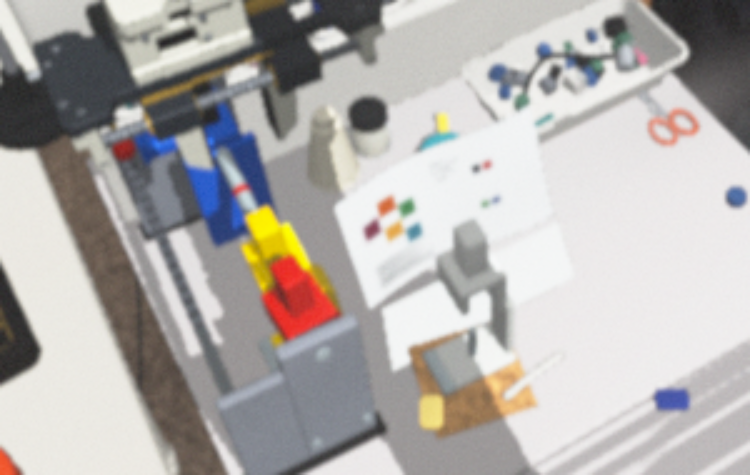

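Both carriers hang on the stop side of the band (picture 240,187). Next I flip the pawl back from the stop side.

Call:
{"api": "play_rows", "payload": {"increments": "3 -2.3 0 0 -1; 3 -2.3 0 0 -1; 3.2 -2.25 0 0 -1; 0 0 0 0 -1; 0 0 0 0 -1"}}

```text
clock: 29.55
position: [0.6239, 0.1806, 0.2954]
ee_rot: [3.141, -0.04, -0.005]
force: [-0.8, -0.1, -0.6]
width: 0.007
gripper_force: 0.0
```

Call:
{"api": "play_rows", "payload": {"increments": "0 0 2 0 -1; 0 0 2 0 -1; 0 0 0 0 -1; 0 0 0 0 -1"}}

```text
clock: 29.88
position: [0.6224, 0.1781, 0.2572]
ee_rot: [3.14, -0.043, -0.004]
force: [0.0, -0.4, 0.6]
width: 0.007
gripper_force: 0.0
```

Call:
{"api": "play_rows", "payload": {"increments": "0 -0.1 2 0 -1; 0 0 2 0 -1; 0 0 2 0 -1; 0 0 0 0 -1"}}

```text
clock: 30.22
position: [0.6219, 0.1791, 0.1956]
ee_rot: [3.139, -0.043, -0.006]
force: [-0.5, -0.5, -0.8]
width: -0.001
gripper_force: 0.0
```

Call:
{"api": "play_rows", "payload": {"increments": "0.8 0 0 0 -1; 0.8 0 0 0 -1; 0.8 0 0 0 -1; 0.8 0 0 0 -1; 0.8 0 0 0 -1"}}

```text
clock: 30.63
position: [0.6649, 0.1798, 0.2004]
ee_rot: [-3.14, 0.042, -0.004]
force: [0.6, 0.8, 1.1]
width: 0.004
gripper_force: 0.1
```

Call:
{"api": "play_rows", "payload": {"increments": "0.8 0 0 0 -1; 0.6 0 0 0 -1; 0 0 0 0 -1; -1 0 0 0 -1; -1 0 0 0 -1"}}

```text
clock: 31.05
position: [0.6577, 0.1791, 0.1973]
ee_rot: [-3.141, 0.043, 0.0]
force: [-0.5, -0.3, 0.9]
width: 0.006
gripper_force: 0.0
```

Call:
{"api": "play_rows", "payload": {"increments": "0 0 -3 0 -1; 0 0 -4 0 -1; 0 0 -3 0 -1; 0 0 0 0 -1"}}

```text
clock: 31.38
position: [0.6599, 0.1806, 0.3055]
ee_rot: [-3.137, 0.043, -0.016]
force: [1.0, 0.6, 0.8]
width: 0.002
gripper_force: 0.0
```

```bash
python3 c.py k8.png
```

```text
scene knob 38 [0.703 0.177 0.206]
scene tab 130 [0.67  0.11  0.219] [[0.667, 0.102, 0.203], [0.685, 0.117, 0.222]]
top knob 16 [0.704 0.176 0.209]
top tab 67 [0.677 0.104 0.222] [[0.667, 0.098, 0.211], [0.688, 0.111, 0.224]]
```

Call:
{"api": "play_rows", "payload": {"increments": "0.7 2.35 0 0 0; 0.7 2.35 0 0 0; 0.7 2.35 0 0 0; 0 0 0 0 0; 0 0 0 0 0"}}

```text
clock: 31.9
position: [0.6765, 0.1058, 0.296]
ee_rot: [3.14, -0.048, -0.004]
force: [0.2, 0.6, 0.5]
width: 0.318
gripper_force: 0.0
```

Call:
{"api": "play_rows", "payload": {"increments": "0 0 2 0 0; 0 0 2 0 0; 0 0 2 0 0; 0 0 2 0 0; 0 0 0 0 0"}}

```text
clock: 32.32
position: [0.6735, 0.109, 0.2124]
ee_rot: [3.14, -0.039, -0.013]
force: [-0.9, -0.4, -0.7]
width: 0.498
gripper_force: 0.0
```

Call:
{"api": "play_rows", "payload": {"increments": "0.4 0 1.5 0 0; 0 0 0 0 -1; 0 0 0 0 -1; 0 0 0 0 -1; 0 0 0 0 -1", "grip_force": 20}}

```text
clock: 32.73
position: [0.6811, 0.1084, 0.2038]
ee_rot: [-3.141, 0.042, -0.002]
force: [-0.8, -0.1, -0.6]
width: 0.26
gripper_force: 0.0
```

Call:
{"api": "play_rows", "payload": {"increments": "-1 0 0 0 -1; -1.5 0 0 0 -1; -2 0 0 0 -1; -2 0 0 0 -1; -1.5 0 0 0 -1"}}

```text
clock: 33.15
position: [0.6001, 0.1116, 0.2036]
ee_rot: [-3.14, 0.041, -0.004]
force: [3.4, 3.2, -4.3]
width: 0.213
gripper_force: 20.0
```

Call:
{"api": "play_rows", "payload": {"increments": "-0.5 0 0 0 -1; -0.3 0 0 0 -1; -0.3 0 0 0 -1; -0.3 0 0 0 -1; 0 0 0 0 -1"}}

```text
clock: 33.57
position: [0.5874, 0.1119, 0.2036]
ee_rot: [-3.14, 0.041, -0.003]
force: [0.2, 4.8, 2.3]
width: 0.219
gripper_force: 20.0
```

Call:
{"api": "play_rows", "payload": {"increments": "-0.3 0 0 0 -1; -0.3 0 0 0 -1; -0.2 0 0 0 -1; -0.2 0 0 0 -1; 0 0 0 0 -1"}}

```text
clock: 33.98
position: [0.5781, 0.1121, 0.2036]
ee_rot: [-3.139, 0.042, -0.004]
force: [3.1, 6.5, -0.4]
width: 0.217
gripper_force: 20.0
```

Call:
{"api": "play_rows", "payload": {"increments": "-0.2 0 0 0 -1; -0.2 0 0 0 -1; -0.2 0 0 0 -1; 0 0 0 0 -1; 0 0 0 0 -1"}}

```text
clock: 34.4
position: [0.5728, 0.1123, 0.2036]
ee_rot: [-3.139, 0.042, -0.006]
force: [5.2, 6.4, -2.2]
width: 0.214
gripper_force: 20.0
```

Call:
{"api": "play_rows", "payload": {"increments": "-0.2 0 0 0 -1; -0.2 0 0 0 -1; 0 0 0 0 -1; 0 0 0 0 -1"}}

```text
clock: 34.73
position: [0.5723, 0.1123, 0.2038]
ee_rot: [-3.138, 0.043, -0.016]
force: [19.1, 6.3, -12.0]
width: 0.214
gripper_force: 20.0
```

Run:
```python
from h import *
im=snap('scene','p.png');a=cv2.imread('pics/p.png')[200:330,180:310];cv2.imwrite('pics/v7.png',cv2.resize(a,(590,590),interpolation=cv2.INTER_CUBIC))
```

```text
(no output)
```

View pics/v7.png

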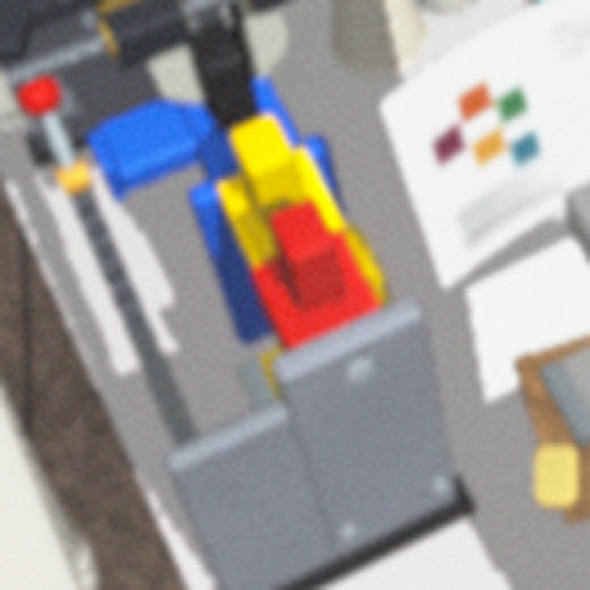

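The arm now meets 19 N at the expected packed position, and the carriers look tight together. I release, lift and check.

Call:
{"api": "play_rows", "payload": {"increments": "0 0 0 0 0; 0 0 0 0 0; 0 0 0 0 0; 0 0 0 0 0"}}

```text
clock: 35.12
position: [0.5665, 0.1106, 0.2027]
ee_rot: [3.141, -0.043, -0.001]
force: [-0.6, -0.4, 0.3]
width: 0.457
gripper_force: 0.0
```

Call:
{"api": "play_rows", "payload": {"increments": "0 0 -1.5 0 0; 0 0 -3 0 0; 0 0 -4 0 0; 0 0 -4 0 0; 0 0 0 0 0"}}

```text
clock: 35.53
position: [0.5693, 0.1122, 0.336]
ee_rot: [-3.138, 0.043, -0.017]
force: [1.4, 1.8, -0.0]
width: 0.503
gripper_force: 0.0
```

Call:
{"api": "play_rows", "payload": {"increments": "3 0 -2 0 0; 3 0 -2 0 0; 3 0 0 0 0; 3 0 0 0 0; 0 0 0 0 0"}}

```text
clock: 35.95
position: [0.6902, 0.1063, 0.365]
ee_rot: [3.14, -0.046, -0.003]
force: [-1.2, -0.6, -2.4]
width: 0.502
gripper_force: 0.0
```

```bash
python3 c.py k9.png carrier_red carrier_yellow carrier_white
python3 - <<'E'
import cv2
a=cv2.imread('pics/scenek9.png')[150:330,150:370];b=cv2.imread('pics/topk9.png')[120:280,200:340];cv2.imwrite('pics/v8.png',cv2.hconcat([cv2.resize(a,(440,400)),cv2.resize(b,(350,400))]))
E
```

```text
scene knob 58 [0.595 0.181 0.207]
scene tab 128 [0.565 0.114 0.219] [[0.561, 0.106, 0.202], [0.578, 0.121, 0.222]]
scene carrier_red 0.93 [261.3, 247.8]
    0.185 [array([475.7, 116.3]), array([20.1, 24.2]), np.float64(89.4)] 0.221
    0.165 [array([477., 117.]), array([39.1, 41.7]), np.float64(88.7)] 0.18
scene carrier_yellow 0.16 [190.9, 275.9]
scene carrier_white 0.94 [261.3, 318.9]
    0.185 [array([456.2, -14.8]), array([20.6, 24.1]), np.float64(86.1)] 0.2
    0.14 [array([455.5, -15. ]), array([40.9, 43.2]), np.float64(88.6)] 0.16
    0.165 [array([451.7,  -9.2]), array([26.8, 12.1]), np.float64(38.6)] 0.179
top carrier_red 0.55 [234.9, 289.7]
    0.185 [array([455.5, -16.4]), array([17.8, 22.6]), np.float64(89.2)] 0.205
    0.14 [array([456.5, -16.7]), array([39. , 39.1]), np.float64(89.0)] 0.16
top carrier_white 0.95 [235.1, 288.7]
    0.185 [array([455.5, -16.4]), array([17.8, 22.6]), np.float64(89.2)] 0.205
    0.14 [array([455.2, -16.6]), array([39. , 41.5]), np.float64(89.0)] 0.16
```

View pics/v8.png

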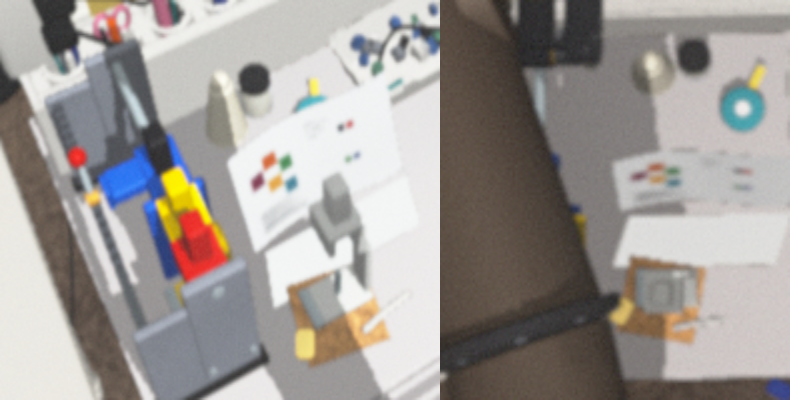

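```bash
python3 -c "
from cell import job
print(job.sign_off())"
```

```text
the job is handed in; nothing more can be done
None
```

I reloaded the rail and handed the job in. The red and yellow carriers (no green one was there) are packed between the keeper and the end stop with the pawl back in the teeth, the white carrier stands on the mat, and the tape measure, cone and jar were left alone; the hand-in gave no verdict.

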